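# Free the jammed spice-box tray

## Robot

A 7-joint arm with a two-finger parallel gripper is mounted at the origin on the work surface. World frame = base frame: x ahead of the robot, y to its left, z up, the work surface at z = 0. Lengths are in mm, angles in rad, forces in N, time in s.
With the tool pointing down it reaches from about 425 to 800 mm from the base axis. Payload 8.3 kg.
Tool frame: the origin (TCP) lies midway between the tips of the shut fingers; the grasp point (between the pads) lies bot.pinch_z behind it (bot.pinch_z is the distance from the TCP to the grasp point, in mm); z points along the fingers, y is the line along which they close (so a half turn about z gives the same grasp; the last joint's range is limited). The gripper opens to 85 mm and grips with 20 to 120 N. Pads are 22 mm wide; open, the fingers measure 114 mm over their backs; the gripper's body (76 mm by 85 mm) begins 54 mm behind the grasp point. The pads swing forward as they close: fully open they stand 13 mm farther back than shut.
Start: joints at [-1.179, 0.383, 0.016, 1.37, -0.006, 1.388, -0.046], TCP at [274.5, 561.474, 231.279] pointing down, gripper open.
Joint ranges: [-2.95, 2.95], [-0.25, 2.06], [-1.52, 1.56], [0.18, 2.33], [-1.44, 4.58], [0.02, 2.06], [-3.01, 3.01]. Speed limits (rad/s): [2.39, 2.39, 3.01, 3.01, 3.14, 3.14, 3.14].

## Interface

Orientations are given as a rotation vector (axis times angle).
In Python, from workcell import status, eyes, workorder, spotter, bot gives the robot as it stands.
- The arm moves only by the tool move_arm, never from a script. Its argument "targets" is a list of rows, each a list of 5 numbers: the finger opening in mm, from 0 to 85.4, then the shift along the tool's x, y, z normalised to -1 to 1, where 1 is 50 mm, then the turn about the tool's z normalised to -1 to 1, where 1 is 6 degrees. A call has 1 to 5 rows; each row shifts and turns the commanded pose from where the row before left it, along the tool's axes as they then stand; what a row does not reach is not made up. A row lasts 1/10 s, in which the tool goes at most 50 mm and 8.59 degrees, less where a joint would pass 70% of its speed; a pose out of reach is approached as far as the arm can. A call with a number of a shift or a turn outside -1 to 1 is refused whole. A call with a gripper value outside its range is refused whole. The fingers move at their own pace and stop on an object; the grip force is fixed at half the most. Time passes only in rows, so rows that do not move let the fingers close. It gives the time, the measured TCP pose, the force, the opening and the grip force at its end, in the units of the state.
- status.get_state(): the state, without advancing time (a new reading comes with each control period).
- eyes.read_camera(name): name is "side" or "top"; returns a dict with "color" (384x512x3 uint8, red, green, blue), "depth" (384x512 float32, mm along the optical axis (not along the pixel's ray), 0 where there is no reading), "fx", "fy", "cx", "cy" (pixels), "k1" (the pictures are not rectified: a ray, as slopes to the right and down, at radius r is drawn at 1 + k1 r^2 times it, then the intrinsics apply), "camera_from_world" (4x4, takes a point from world to camera coordinates). Camera axes: x right, y down, z forward; pixel columns grow to the right and rows downward; lengths in mm; the calibration is good to about 2 mm. A picture is of the moment at which its call begins.
- workorder.finish_job(): hands the job in; it is judged then, once.
Trained networks look in a picture, given as the dict that the camera call returned (one of the last four; its "shot" number tells which), for a name from the list of things; names that differ only in an ending like _2 or _b are one class to them, and where a whole thing is asked for, a point or a joint stands for the part that bears it (a point fixed in the world has none). Each returns a list of dicts, best first, with "conf" (0 to 1); they miss things now and then, are a little off and sometimes report something else, mostly with a low value. They report only what shows in the picture. A call takes as long as a camera call. They do not tell look-alikes from the thing itself.
- spotter.silhouettes(target, picture): "region" (384x512 bool, what is visible of it).
- spotter.spot_point(target, picture): "location" ([x, y, z] in mm, in world coordinates, good to about 4 mm: a listed point, or the origin of a listed thing).
The state is a dict: "t": time; "qpos": joint angles; "qvel": joint speeds; "effort": joint torques, N m; "ee_pos": TCP position; "eef_rot": TCP orientation; "force": force on the tool from outside, world axes, zero at the start; "wrist_torque": the same for the moment, N m; "finger_gap": finger opening in mm; "grip_force": force on a finger pad.
Only numpy, scipy, OpenCV 4.12 (cv2) and the standard library are available. Lean on these libraries where they do the work, as an engineer would, in place of code of your own. Each camera call takes 0.05 s, during which the arm holds its last target. There are 200 camera calls.

## Task

The lift-out tray of the wooden spice box has dropped in crooked and is jammed with one end up under the box's top strip. Without forcing anything, press the raised end down until the tray lies flat on the box floor, slide it clear of the strip, then lift it out and set it gently, right way up, in the middle of the cork mat and let go. Leave the other things on the shelf where they are.

Things in the scene. Friction and masses are not known exactly. Their poses are not given: they have to be found in the camera images.
- box: Fixed open wooden box, outside 124 (x) x 156 (y) x 77 mm tall, walls and floor 8 mm, inside 108 (x) x 140 (y) mm. Origin: centre of underside; z up; inner floor at z = 8 mm, rim at z = 77 mm. A fixed top strip overhangs the inside along the +y wall (y = 58 to 70 mm); the -y end has none. Stands on the sky-blue shelf, whose top is at world z = 24 mm.
- strip: The box's fixed overhanging strip, 108 (x) x 12 (y) x 6 mm thick, box z = 71 to 77 mm; origin: centre of its underside, axes as the box. The old wood gives way if the tray is pulled against this strip with 20 N, or pressed anywhere on the box with 60 N.
- tray: Loose wooden tray, 90 (x) x 120 (y) mm, base 8 mm thick, low rims at x = +-42 mm (to z = 18 mm, y = -45 to 45), ends open, about 0.22 kg. Origin: centre of underside, z out of its upper face. Starts with axes as the box but tilted about 25 degrees about x: +y end up at the +y wall under the strip, -y end on the box floor. Flat, its origin is 8 mm above the box's.
- tray_edge (a point): Middle of the upper edge of the tray's raised +y end. Friction (about 0.85) holds the tray like a ladder: pressing its middle or handle jams it harder; a few newtons down on the base right beside the strip (outer quarter of its length) slide its foot towards -y and lay it flat.
- tray_grip (a point): Centre of the tray's upright handle plate, 50 (x) x 12 (y, thickness) mm, tray z = 8 to 46 mm; this point at z = 33 mm, axes as the tray. Laid flat, the tray is usually still under the strip by up to 12 mm; sliding it up to 20 mm towards the box's -y wall, where it stops, clears it for lifting straight up.
- mat: Fixed cork mat, 150 mm (x) by 180 mm (y), 4 mm thick, flat on the shelf. Origin: centre of its underside; its top is at z = +4 mm.
- dabba: Bystander: closed round steel spice tin, 176 mm across, 70 mm tall; origin: centre of underside.
- jar: Bystander: sealed glass jar of cloves, 72 mm across, 108 mm tall; origin: centre of underside.
- sieve: Bystander: yellow plastic sieve, bowl 138 mm across, 47 mm tall, 100 mm handle towards its -x; origin: centre of the bowl's underside.
- tongs: Bystander: steel tongs lying flat, 190 mm long along x, 12 mm tall; origin: middle of the underside.
There are look-alikes about, which are no part of the job. There is more than one size of the tray; the one meant has the size given above.

How it is judged (in metres and radians):
On the way, in this order (a step that is already met when the one before it is completed fails the run):
1. the tray lies flat on the floor of the box (angle between tray's own z axis and vertical below 0.07 rad and z of tray in the frame of box below 0.0125 m and x of tray in the frame of box between -0.02 and 0.02 m and y of tray in the frame of box between -0.03 and 0.03 m), for 0.2 s.
2. the tray is lifted out above the rim of the box (z of tray in the frame of box above 0.085 m), for 0.1 s.
At the end, for the whole second after the job is handed in: The tray rests right way up and level (within 3 degrees) on the cork mat, its centre within 40 mm of the mat's centre, let go and at rest (horizontal distance between tray and mat below 0.04 m and z of tray in the frame of mat between 0 and 0.008 m and angle between tray's own z axis and vertical below 0.06 rad and linear speed of tray below 0.02 m/s and angular speed of tray below 0.1 rad/s and contact force between the fingers and tray below 0.1 N); the robot touches nothing.
It fails at once if the tray is forced against the box (more than 60 N) (contact force between tray and box above 60 N).
It fails at once if the tray is wrenched up against the strip (more than 20 N) (contact force between tray and strip above 20 N).
It fails at once if the tray is dropped on the mat (falls on it faster than 0.5 m/s) (linear speed of tray above 0.5 m/s and z of tray in the frame of mat below 0.05 m and horizontal distance between tray and mat below 0.12 m).
It fails at once if a bystander (tin, jar, sieve or tongs) is moved more than 25 mm (distance of any of dabba, jar, sieve, tongs from where it was at the start of the episode above 0.025 m).
It also fails if it takes over 67 s, if anything falls off the work surface, if the arm or the gripper's body presses on something with over 40 N, if the wrist force passes 120 N, or if a joint passes its speed limit or range.

## Working session

There is one attempt and no reset: what is moved stays moved. The work goes in short steps, Python scripts to look and compute and a tool call to move; the robot and the scene stay as the last step left them, time stands still between calls to the robot, and variables do not carry over. Pictures are saved under pics/ and viewed, at most 10 in all, crops included, and the job is handed in when it is done.

Besides the shell and the picture viewer there is one more tool, called after ">>>" in YAML: its name, and indented under it one key for each argument. move_arm: Moves the arm, as the interface text tells. Scaled input: -1 to 1 covers 50 mm each way for a shift and 6 degrees each way for a turn. Its arguments: {"type":"object","properties":{"targets":{"type":"array","items":{"type":"array","items":{"type":"number"}}}},"required":["targets"]}

```bash
mkdir -p pics; cat > h.py <<'E'
import numpy as np, cv2
from workcell import status, eyes, workorder, spotter, bot
from scipy.spatial.transform import Rotation as R
def cloud(p):
    h,w=p["depth"].shape
    u,v=np.meshgrid(np.arange(w),np.arange(h))
    K=np.array([[p["fx"],0,p["cx"]],[0,p["fy"],p["cy"]],[0,0,1.]])
    n=cv2.undistortPoints(np.stack([u,v],-1).reshape(-1,1,2).astype(np.float64),K,np.array([p["k1"],0,0,0.])).reshape(h,w,2)
    d=p["depth"][...,None].astype(float)
    c=np.concatenate([n*d,d],-1)
    T=np.linalg.inv(p["camera_from_world"])
    W=c@T[:3,:3].T+T[:3,3]
    W[p["depth"]<=0]=np.nan
    return W
def save(p,name,crop=None,s=1):
    im=cv2.cvtColor(p["color"],cv2.COLOR_RGB2BGR)
    if crop: im=im[crop[1]:crop[3],crop[0]:crop[2]]
    cv2.imwrite("pics/"+name,cv2.resize(im,None,fx=s,fy=s,interpolation=cv2.INTER_CUBIC))
def st():
    s=status.get_state(); 
    print({k:np.round(s[k],3) for k in ("t","ee_pos","eef_rot","force","finger_gap","grip_force","qpos")})
    print("tool axes rows x,y,z:",np.round(R.from_rotvec(s["eef_rot"]).as_matrix().T,3).tolist()); return s
E
python3 - <<'E'
from h import *
st(); print("pinch",bot.pinch_z)
P={}
for c in ("top","side"):
    p=eyes.read_camera(c); save(p,c+"0.png",s=1.5); 
    for t in ("box","strip","tray","tray_edge","tray_grip","mat","dabba","jar","sieve","tongs"):
        print(c,t,[(np.round(d["location"]).tolist(),round(d["conf"],2)) for d in spotter.spot_point(t,p)[:4]])
E
```

```text
{'t': np.float64(0.0), 'ee_pos': array([274.303, 561.03 , 230.254]), 'eef_rot': array([-7.08e-01, -3.06e+00,  3.00e-03]), 'force': array([ 0.205, -0.325,  0.495]), 'finger_gap': np.float64(85.304), 'grip_force': np.float64(0.0), 'qpos': array([-1.179,  0.384,  0.016,  1.371, -0.006,  1.388, -0.046])}
tool axes rows x,y,z: [[-0.898, 0.439, -0.0], [0.439, 0.898, -0.002], [-0.001, -0.002, -1.0]]
pinch 18.700000000000003
top box [([582.0, 120.0, 25.0], 0.85)]
top strip [([565.0, 174.0, 95.0], 0.56)]
top tray [([575.0, 130.0, 57.0], 0.94), ([269.0, 256.0, 30.0], 0.57)]
top tray_edge [([240.0, 288.0, 26.0], 0.89), ([562.0, 183.0, 95.0], 0.79)]
top tray_grip [([578.0, 119.0, 87.0], 0.97), ([265.0, 252.0, 10.0], 0.65), ([603.0, 450.0, 23.0], 0.59)]
top mat [([536.0, -141.0, 25.0], 0.86), ([603.0, 450.0, 24.0], 0.66)]
top dabba [([602.0, 452.0, 22.0], 0.56)]
top jar [([767.0, -30.0, 25.0], 0.56)]
top sieve [([563.0, -453.0, 29.0], 0.77)]
top tongs [([722.0, -353.0, 24.0], 0.97)]
side box [([581.0, 116.0, 25.0], 0.72)]
side strip [([567.0, 180.0, 98.0], 0.4)]
side tray [([266.0, 251.0, 32.0], 0.91), ([572.0, 130.0, 57.0], 0.67), ([719.0, -355.0, 22.0], 0.53), ([770.0, -28.0, 26.0], 0.52)]
side tray_edge [([562.0, 181.0, 91.0], 0.75), ([239.0, 287.0, 26.0], 0.65), ([573.0, 130.0, 59.0], 0.58)]
side tray_grip [([579.0, 115.0, 87.0], 0.89), ([266.0, 253.0, 16.0], 0.83)]
side mat []
side dabba [([604.0, 447.0, 22.0], 0.84)]
side jar [([766.0, -32.0, 24.0], 0.94)]
side sieve [([564.0, -456.0, 30.0], 0.81)]
side tongs [([718.0, -354.0, 24.0], 0.71)]
```

View pics/top0.png

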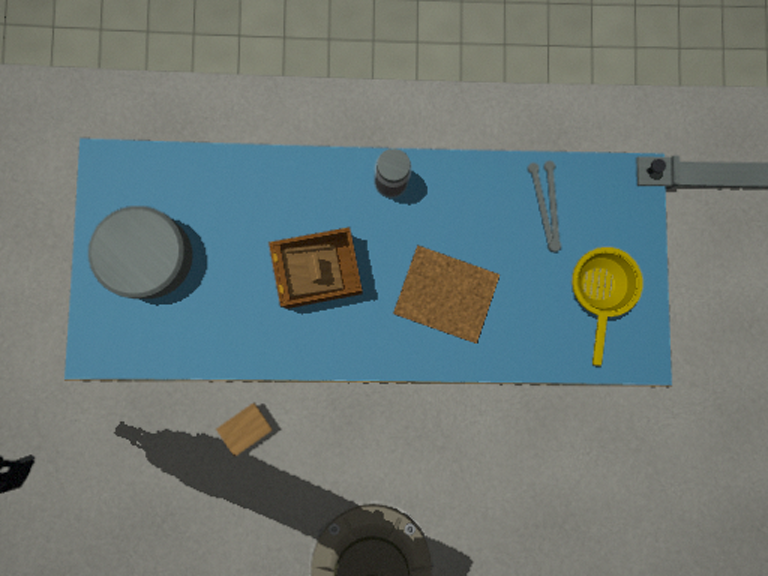

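View pics/side0.png

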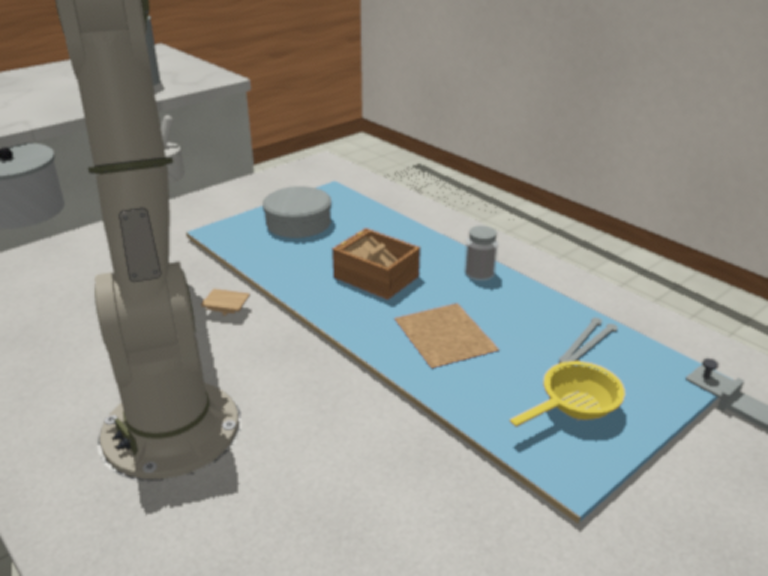

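```bash
python3 - <<'E'
from h import *
p=eyes.read_camera("top"); W=cloud(p)
np.save("w0.npy",W)
for t in ("box","strip","tray","mat"):
    for d in spotter.silhouettes(t,p)[:3]:
        m=d["region"]; q=W[m]; q=q[~np.isnan(q[:,0])]
        r=cv2.minAreaRect(q[:,:2].astype(np.float32))
        v,u=np.where(m)
        print(t,round(d["conf"],2),m.sum(),np.round(np.median(q,0)),np.round(np.percentile(q[:,2],[2,98])),[np.round(a,1) for a in r],u.min(),u.max(),v.min(),v.max())
# rim: height 101 +-4 near box
q=W.reshape(-1,3); q=q[(abs(q[:,2]-101)<5)&(abs(q[:,0]-582)<110)&(abs(q[:,1]-118)<110)]
r=cv2.minAreaRect(q[:,:2].astype(np.float32)); print("rim",len(q),r, np.median(q[:,2])); print(np.round(cv2.boxPoints(r)))
E
```

```text
box 0.66 1294 [588. 102.  97.] [ 29. 104.] [array([585.2, 117.5]), array([140.5, 155. ]), np.float64(11.8)] 180 240 152 204
strip 0.48 134 [554. 177. 101.] [ 98. 105.] [array([562.5, 178.3]), array([103.9,  13. ]), np.float64(10.8)] 183 192 164 200
strip 0.29 1139 [573. 125.  71.] [ 34. 101.] [array([575.2, 124.7]), array([ 92.3, 100. ]), np.float64(10.9)] 188 227 163 197
tray 0.65 1111 [575. 126.  71.] [ 39. 100.] [array([579.5, 125.5]), array([ 98.4, 101.1]), np.float64(11.9)] 188 228 163 197
tray 0.65 695 [265. 252.  34.] [30. 38.] [array([261.4, 256.1]), array([ 66. , 100.7]), np.float64(34.5)] 145 179 269 302
mat 0.97 2926 [ 535. -145.   28.] [24. 32.] [array([ 536.4, -145. ]), array([183. , 155.5]), np.float64(72.3)] 263 332 164 228
rim 788 ((577.508544921875, 116.20347595214844), (124.47166442871094, 155.9615936279297), 12.007269859313965) 100.99790172836407
[[500. 180.]
 [533.  27.]
 [655.  53.]
 [622. 205.]]
```

The top view shows the box near pixel (318,268), with the tray tilted up under its left (+y) strip. The mat is near (447,293), and the small tray by the base is a look-alike. The side view agrees. The fitted box is at (577.5, 116.2) with yaw 12°, and the mat is at (536, -145).

>>> move_arm:
  targets:
    - [0,0,0,0,-1]
    - [0,0,0,0,-1]
    - [0,0,0,0,-1]
    - [0,0,0,0,-1]
    - [0,0,0,0,-1]

```text
t: 1.85
ee_pos: [274.5, 561.5, 231.3]
eef_rot: [0.115, -3.139, 0.0]
force: [0.1, -1.1, 0.5]
finger_gap: 12.5
grip_force: 0.0
```

>>> move_arm:
  targets:
    - [0,0,0,0,-1]
    - [0,0,0,0,-0.35]
    - [0,0,0,0,0]

```text
t: 2.15
ee_pos: [274.5, 561.4, 231.3]
eef_rot: [0.33, -3.124, -0.0]
force: [-0.5, 0.5, 0.2]
finger_gap: -0.1
grip_force: 0.0
```

```bash
cat >> h.py <<'E'
C=np.array([577.5,116.2]); a=np.radians(12); BX=np.array([np.cos(a),np.sin(a)]); BY=np.array([-np.sin(a),np.cos(a)])
def box(x,y,z): return np.r_[C+x*BX+y*BY,24+z]
def inbox(p): d=np.array(p[:2])-C; return np.round([d@BX,d@BY,p[2]-24],1)
def go(target):
    s=st(); M=R.from_rotvec(s["eef_rot"]).as_matrix()
    print("delta tool mm",np.round(M.T@(np.array(target)-s["ee_pos"]),1),"/50:",np.round(M.T@(np.array(target)-s["ee_pos"])/50,2), "tooly yaw",np.round(np.degrees(np.arctan2(M[1,1],M[0,1])),1),"TCP in box",inbox(s["ee_pos"]))
E
python3 -c "
from h import *
go(box(0,41,150))"
```

```text
{'t': np.float64(2.15), 'ee_pos': array([274.546, 561.448, 231.274]), 'eef_rot': array([ 0.33 , -3.124, -0.   ]), 'force': array([-0.484,  0.526,  0.185]), 'finger_gap': np.float64(-0.141), 'grip_force': np.float64(0.0), 'qpos': array([-1.104,  0.387, -0.088,  1.366,  0.033,  1.391,  0.591])}
tool axes rows x,y,z: [[-0.978, -0.209, 0.0], [-0.209, 0.978, 0.0], [-0.0, -0.0, -1.0]]
delta tool mm [-203.2 -457.8   57.2] /50: [-4.06 -9.16  1.14] tooly yaw 102.1 TCP in box [-203.8  498.5  207.3]
```

>>> move_arm:
  targets:
    - [0,-0.34,-0.76,0,0]
    - [0,-0.34,-0.76,0,0]
    - [0,-0.34,-0.76,0,0]
    - [0,-0.34,-0.76,0,0]
    - [0,-0.34,-0.76,0,0]

```text
t: 2.65
ee_pos: [398.1, 391.9, 231.5]
eef_rot: [-0.327, 3.124, 0.001]
force: [0.7, -0.1, 0.1]
finger_gap: -0.3
grip_force: 0.0
```

>>> move_arm:
  targets:
    - [0,-0.34,-0.76,0,0]
    - [0,-0.34,-0.76,0,0]
    - [0,-0.34,-0.76,0,0]
    - [0,-0.34,-0.76,0,0]
    - [0,-0.34,-0.76,0,0]

```text
t: 3.15
ee_pos: [520.9, 223.9, 231.5]
eef_rot: [-0.327, 3.124, 0.0]
force: [0.7, 1.5, -0.5]
finger_gap: 0.1
grip_force: 0.0
```

>>> move_arm:
  targets:
    - [0,-0.34,-0.76,0,0]
    - [0,-0.34,-0.76,0.3,0]
    - [0,0,0,0.5,0]
    - [0,0,0,0.34,0]
    - [0,0,0,0,0]

```text
t: 3.65
ee_pos: [567.7, 157.4, 171.5]
eef_rot: [0.326, -3.12, 0.002]
force: [-0.8, -0.6, 0.4]
finger_gap: -0.0
grip_force: 0.0
```

```bash
python3 -c "
from h import *
go(box(0,41,70))
p=eyes.read_camera('side'); save(p,'side1.png',(210,130,300,210),6)
p=eyes.read_camera('top'); save(p,'top1.png',(160,130,260,220),6)"
```

```text
{'t': np.float64(3.65), 'ee_pos': array([567.716, 157.353, 171.517]), 'eef_rot': array([ 3.26e-01, -3.12e+00,  2.00e-03]), 'force': array([-0.782, -0.583,  0.36 ]), 'finger_gap': np.float64(-0.004), 'grip_force': np.float64(0.0), 'qpos': array([-0.467,  0.345,  0.182,  1.564, -0.064,  1.243,  1.505])}
tool axes rows x,y,z: [[-0.978, -0.207, 0.005], [-0.207, 0.978, -0.001], [-0.005, -0.002, -1.0]]
delta tool mm [-1.4 -1.2 77.5] /50: [-0.03 -0.02  1.55] tooly yaw 101.9 TCP in box [ -1.   42.3 147.5]
```

>>> move_arm:
  targets:
    - [0,-0.02,-0.02,0.4,0]
    - [0,0,0,0.4,0]
    - [0,0,0,0.4,0]
    - [0,0,0,0.3,0]
    - [0,0,0,0,0]

```text
t: 4.25
ee_pos: [569.5, 157.5, 98.1]
eef_rot: [0.33, -3.122, 0.001]
force: [-0.1, 0.9, 0.4]
finger_gap: -0.2
grip_force: 0.0
```

>>> move_arm:
  targets:
    - [0,0,0,0.06,0]
    - [0,0,0,0.06,0]
    - [0,0,0,0.06,0]
    - [0,0,0,0.06,0]

```text
t: 4.65
ee_pos: [570.7, 157.4, 87.6]
eef_rot: [-0.329, 3.123, 0.0]
force: [-0.3, -0.7, -0.8]
finger_gap: -0.1
grip_force: 0.0
```

View pics/side1.png

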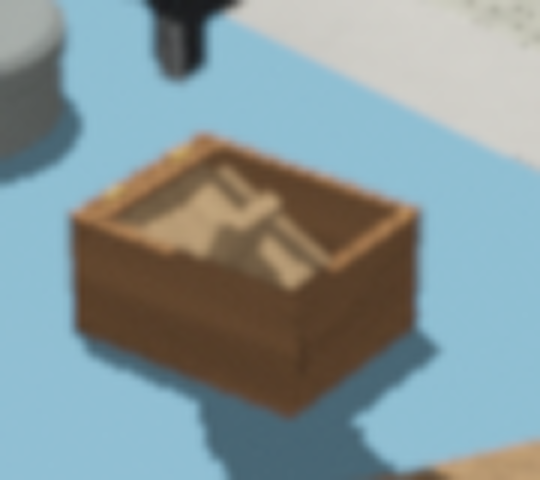

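The side crop shows the shut fingers above the strip end of the box (around 180,50). The tray is still leaning up to the strip, at the left. I'll keep going down.

>>> move_arm:
  targets:
    - [0,0,0,0.06,0]
    - [0,0,0,0.06,0]
    - [0,0,0,0.06,0]

```text
t: 4.95
ee_pos: [570.5, 157.4, 78.3]
eef_rot: [-0.33, 3.124, 0.0]
force: [0.4, -0.4, 0.4]
finger_gap: 0.3
grip_force: 0.8
```

>>> move_arm:
  targets:
    - [0,0,0,0.06,0]
    - [0,0,0,0.06,0]
    - [0,0,0,0.06,0]

```text
t: 5.25
ee_pos: [570.3, 157.3, 69.0]
eef_rot: [0.33, -3.124, 0.0]
force: [0.5, -0.3, -0.3]
finger_gap: 0.2
grip_force: 0.2
```

```bash
python3 -c "
from h import *
for c in ('side','top'):
    p=eyes.read_camera(c); save(p,c+'2.png',(210,130,300,210) if c=='side' else (160,130,260,220),5)
    for t in ('tray_grip','tray_edge','tray'):
        print(c,t,[(inbox(d['location']),round(d['conf'],2)) for d in spotter.spot_point(t,p)[:3]])
"
```

```text
side tray_grip [(array([-272.9,  196.4,  -12. ]), 0.93), (array([-1. ,  0.8, 59. ]), 0.59), (array([ 159.2, -181.5,    2.6]), 0.55)]
side tray_edge [(array([-0.4, 72. , 50.3]), 0.69), (array([-298. ,  237.3,    2.1]), 0.54)]
side tray [(array([-277.4,  199.3,    5.3]), 0.66), (array([-0.8, 13.8, 27.2]), 0.5)]
top tray_grip [(array([ 4.1,  4.5, 57.5]), 0.69), (array([-272.5,  197.1,  -14.3]), 0.39)]
top tray_edge [(array([-293.8,  235.5,    1.6]), 0.44), (array([-0.1, 14.2, 26. ]), 0.17)]
top tray [(array([-0.1,  7.5, 23.3]), 0.59), (array([-274.3,  199.3,    5.4]), 0.47)]
```

View pics/side2.png

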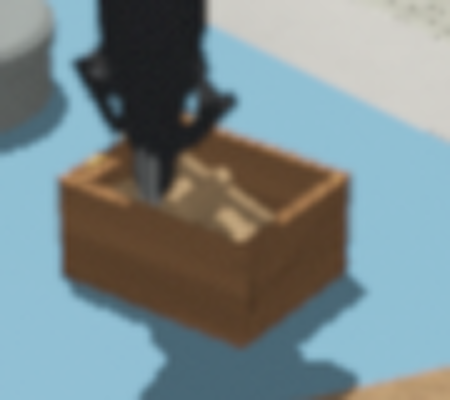

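The side crop shows the fingers pressing beside the strip (150,190), and the tray end has come down (edge about z 50). I'll keep pressing.

>>> move_arm:
  targets:
    - [0,0,0,0.06,0]
    - [0,0,0,0.06,0]
    - [0,0,0,0.06,0]

```text
t: 5.95
ee_pos: [570.7, 157.7, 61.7]
eef_rot: [-0.33, 3.123, 0.001]
force: [-13.2, -3.7, 34.2]
finger_gap: -0.4
grip_force: 14.8
```

>>> move_arm:
  targets:
    - [0,0,0,0.06,0]
    - [0,0,0,0.06,0]
    - [0,0,0,0.04,0]

```text
t: 6.25
ee_pos: [571.1, 158.0, 60.7]
eef_rot: [-0.33, 3.121, 0.005]
force: [-41.6, -12.3, 86.4]
finger_gap: -0.6
grip_force: 38.4
```

>>> move_arm:
  targets:
    - [0,0,0,0.04,0]
    - [0,0,0,0.03,0]
    - [0,0,0,0,0]

```text
t: 6.55
ee_pos: [571.3, 158.2, 60.5]
eef_rot: [-0.33, 3.119, 0.007]
force: [-48.0, -14.8, 98.9]
finger_gap: -0.1
grip_force: 43.8
```

>>> move_arm:
  targets:
    - [0,0,0,-0.2,0]
    - [0,0,0,-0.1,0]

```text
t: 6.75
ee_pos: [571.1, 157.5, 65.9]
eef_rot: [-0.329, 3.121, 0.001]
force: [-0.5, -0.1, -0.7]
finger_gap: -0.5
grip_force: 0.0
```

```bash
python3 -c "
from h import *
go(box(0,41,60))
for c in ('side','top'):
    p=eyes.read_camera(c); save(p,c+'3.png',(210,100,300,200) if c=='side' else (160,130,260,220),6)
    W=cloud(p).reshape(-1,3)
    b=np.c_[(W[:,:2]-C)@BX,(W[:,:2]-C)@BY,W[:,2]-24]
    for x0 in (-30,30):
        m=(abs(b[:,0]-x0)<9)&(abs(b[:,1])<75)
        q=b[m]; print(c,x0,[(y,np.round(np.median(q[abs(q[:,1]-y)<5][:,2]),0)) for y in range(-70,71,10) if (abs(q[:,1]-y)<5).any()])
    for t in ('tray_grip','tray_edge','tray'):
        print(c,t,[(inbox(d['location']),round(d['conf'],2)) for d in spotter.spot_point(t,p)[:3]])
"
```

```text
{'t': np.float64(6.75), 'ee_pos': array([571.133, 157.471,  65.925]), 'eef_rot': array([-3.290e-01,  3.121e+00,  1.000e-03]), 'force': array([-0.459, -0.053, -0.7  ]), 'finger_gap': np.float64(-0.464), 'grip_force': np.float64(0.0), 'qpos': array([-0.454,  0.445,  0.17 ,  1.677, -0.086,  1.024,  1.524])}
tool axes rows x,y,z: [[-0.978, -0.208, -0.003], [-0.208, 0.978, 0.001], [0.003, 0.001, -1.0]]
delta tool mm [  2.3  -0.7 -18.1] /50: [ 0.05 -0.01 -0.36] tooly yaw 102.0 TCP in box [ 2.4 41.7 41.9]
side -30 [(-70, np.float64(74.0)), (-20, np.float64(396.0)), (-10, np.float64(414.0)), (0, np.float64(309.0)), (10, np.float64(285.0)), (20, np.float64(266.0)), (30, np.float64(271.0)), (40, np.float64(257.0)), (50, np.float64(262.0)), (60, np.float64(259.0)), (70, np.float64(281.0))]
side 30 [(-70, np.float64(77.0)), (-20, np.float64(23.0)), (-10, np.float64(399.0)), (0, np.float64(41.0)), (10, np.float64(33.0)), (20, np.float64(212.0)), (40, np.float64(35.0)), (50, np.float64(33.0))]
side tray_grip [(array([-272.1,  195.6,  -15.9]), 0.7), (array([ 2.5,  3. , 55.7]), 0.52)]
side tray_edge
[... 534 characters left out ...]
60, np.float64(467.0)), (70, np.float64(465.0))]
top 30 [(-70, np.float64(75.0)), (-60, np.float64(8.0)), (-50, np.float64(9.0)), (-40, np.float64(19.0)), (-30, np.float64(20.0)), (-20, np.float64(22.0)), (-10, np.float64(410.0)), (0, np.float64(438.0)), (10, np.float64(438.0)), (20, np.float64(434.0)), (30, np.float64(435.0)), (40, np.float64(433.0)), (50, np.float64(434.0)), (60, np.float64(433.0)), (70, np.float64(433.0))]
top tray_grip [(array([-276.8,  198.1,  -12.6]), 0.64), (array([ 1.9,  3.6, 55.3]), 0.58), (array([ 96.7, 322. ,   0.8]), 0.18)]
top tray_edge [(array([-295.8,  237.8,    4.2]), 0.64)]
top tray [(array([-4.2, 10.8, 19.6]), 0.66), (array([-275.4,  199.2,    7.8]), 0.48)]
```

View pics/side3.png

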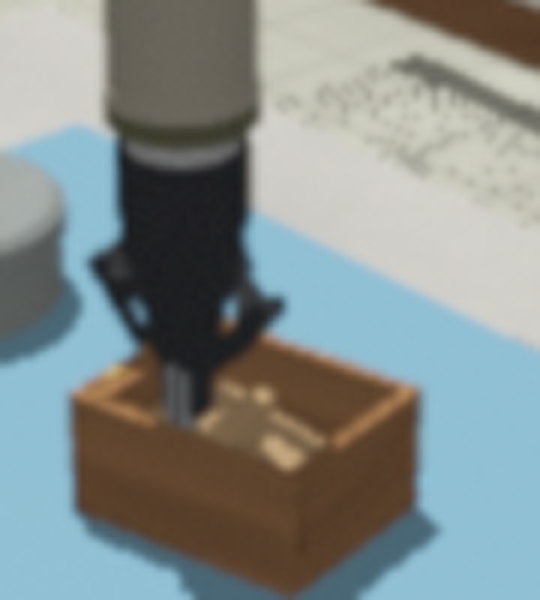

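The side crop shows the finger linkage flaring towards the strip (130,300), so that is what hit it. The tray is now tilted about 13°. I'll rise and turn 90° so the narrow side of the gripper faces the strip.

>>> move_arm:
  targets:
    - [0,0,0,-0.4,0]
    - [0,0,0,-0.5,0]
    - [0,0,0,-0.4,1]
    - [0,0,0,0,1]
    - [0,0,0,0,1]

```text
t: 7.65
ee_pos: [570.7, 157.4, 129.1]
eef_rot: [0.17, 3.136, 0.0]
force: [0.2, 0.5, -0.7]
finger_gap: 0.1
grip_force: 0.0
```

>>> move_arm:
  targets:
    - [0,0,0,0,1]
    - [0,0,0,0,1]
    - [0,0,0,0,1]
    - [0,0,0,0,1]
    - [0,0,0,0,1]

```text
t: 8.15
ee_pos: [570.1, 157.2, 128.0]
eef_rot: [-0.976, -2.985, 0.001]
force: [0.0, 0.5, -0.3]
finger_gap: -0.0
grip_force: 0.0
```

>>> move_arm:
  targets:
    - [0,0,0,0,1]
    - [0,0,0,0,1]
    - [0,0,0,0,1]
    - [0,0,0,0,1]
    - [0,0,0,0,1]

```text
t: 8.65
ee_pos: [570.1, 157.2, 128.1]
eef_rot: [-1.715, -2.631, 0.002]
force: [-0.4, -1.0, -1.4]
finger_gap: 0.0
grip_force: 0.0
```

>>> move_arm:
  targets:
    - [0,0,0,0,1]
    - [0,0,0,0,1]
    - [0,0,0,0,0]

```text
t: 8.95
ee_pos: [570.1, 157.3, 128.1]
eef_rot: [-1.978, -2.44, 0.002]
force: [0.1, -0.2, 0.7]
finger_gap: -0.2
grip_force: 0.0
```

```bash
python3 -c "
from h import *
go(box(0,44.5,50))
p=eyes.read_camera('side')
for t in ('tray_grip','tray_edge','tray'):
        print(t,[(inbox(d['location']),round(d['conf'],2)) for d in spotter.spot_point(t,p)[:3]])
"
```

```text
{'t': np.float64(8.95), 'ee_pos': array([570.088, 157.269, 128.083]), 'eef_rot': array([-1.978e+00, -2.440e+00,  2.000e-03]), 'force': array([ 0.062, -0.196,  0.739]), 'finger_gap': np.float64(-0.2), 'grip_force': np.float64(0.0), 'qpos': array([-0.676,  0.404,  0.458,  1.625, -0.191,  1.158,  0.035])}
tool axes rows x,y,z: [[-0.207, 0.978, -0.001], [0.978, 0.207, -0.001], [-0.001, -0.001, -1.0]]
delta tool mm [ 2.8 -1.2 54.1] /50: [ 0.06 -0.02  1.08] tooly yaw 12.0 TCP in box [  1.3  41.7 104.1]
tray_grip [(array([  39.8, -492. ,    1. ]), 0.65), (array([ 2.2,  4.4, 53.7]), 0.64), (array([-274.9,  196.4,  -14. ]), 0.59)]
tray_edge [(array([-296. ,  236.2,   -1.2]), 0.92), (array([-0.5, 69.7, 41.7]), 0.5)]
tray [(array([ 2.3, 10.9, 21.3]), 0.71)]
```

>>> move_arm:
  targets:
    - [0,0.06,-0.02,0.4,0]
    - [0,0,0,0.4,0]
    - [0,0,0,0.34,0]
    - [0,0,0,0.1,0]
    - [0,0,0,0,0]

```text
t: 9.65
ee_pos: [568.3, 159.8, 66.2]
eef_rot: [-1.975, -2.442, 0.002]
force: [0.2, -0.4, 0.4]
finger_gap: -0.1
grip_force: 0.0
```

>>> move_arm:
  targets:
    - [0,0,0,0.06,0]
    - [0,0,0,0.06,0]

```text
t: 9.85
ee_pos: [569.5, 160.2, 61.7]
eef_rot: [1.975, 2.442, 0.003]
force: [-0.3, 0.2, -0.9]
finger_gap: -0.0
grip_force: 0.0
```

>>> move_arm:
  targets:
    - [0,0,0,0.06,0]
    - [0,0,0,0.06,0]

```text
t: 10.05
ee_pos: [569.2, 159.6, 55.1]
eef_rot: [1.976, 2.441, 0.001]
force: [0.2, -2.4, -0.4]
finger_gap: -0.1
grip_force: 0.0
```

>>> move_arm:
  targets:
    - [0,0,0,0.06,0]
    - [0,0,0,0.06,0]

```text
t: 10.25
ee_pos: [569.0, 159.3, 48.6]
eef_rot: [1.977, 2.441, -0.0]
force: [0.1, -3.5, 2.1]
finger_gap: 0.0
grip_force: 0.0
```

>>> move_arm:
  targets:
    - [0,0,0,0.06,0]
    - [0,0,0,0.02,0]
    - [0,0,0,0,0]

```text
t: 10.55
ee_pos: [568.7, 159.3, 44.4]
eef_rot: [1.977, 2.441, -0.001]
force: [1.8, -5.2, -2.2]
finger_gap: 0.2
grip_force: 0.0
```

>>> move_arm:
  targets:
    - [0,0,0,0.04,0]
    - [0,0,0,0.02,0]
    - [0,0,0,0,0]

```text
t: 10.85
ee_pos: [568.5, 160.4, 41.6]
eef_rot: [-1.976, -2.442, 0.0]
force: [0.7, -0.7, -0.8]
finger_gap: -0.1
grip_force: 0.0
```

```bash
python3 -c "
from h import *
go(box(0,44.5,16))
for c in ('side','top'):
  p=eyes.read_camera(c)
  for t in ('tray_grip','tray_edge','tray'):
        print(t,[(inbox(d['location']),round(d['conf'],2)) for d in spotter.spot_point(t,p)[:3]])
"
```

```text
{'t': np.float64(10.85), 'ee_pos': array([568.517, 160.371,  41.586]), 'eef_rot': array([-1.976, -2.442,  0.   ]), 'force': array([ 0.704, -0.701, -0.808]), 'finger_gap': np.float64(-0.115), 'grip_force': np.float64(0.0), 'qpos': array([-0.656,  0.499,  0.427,  1.706, -0.24 ,  0.989,  0.068])}
tool axes rows x,y,z: [[-0.209, 0.978, 0.0], [0.978, 0.209, -0.0], [-0.0, 0.0, -1.0]]
delta tool mm [-0.6 -0.4  1.6] /50: [-0.01 -0.01  0.03] tooly yaw 12.1 TCP in box [ 0.4 45.1 17.6]
tray_grip [(array([-272.9,  199.2,  -10.2]), 0.65), (array([-0.1, 10.6, 42.6]), 0.53)]
tray_edge [(array([-295.9,  236.2,    2.6]), 0.96), (array([-1.9, 68.6, 16. ]), 0.68), (array([-0.6, 10.9, 41.1]), 0.51)]
tray [(array([-277.6,  197.2,    9.1]), 0.6), (array([ 1.1, 12.2,  7.3]), 0.43)]
tray_grip [(array([ 5.3, 12.3, 41. ]), 0.79), (array([ -92.6, -247.1,   -2.8]), 0.36)]
tray_edge [(array([-2.7, 71.9, 16.4]), 0.89)]
tray [(array([-0.1,  5. , 10.7]), 0.72)]
```

The tray is flat, with its centre at box y ≈ +10. Next I'll push the handle towards -y with the shut fingers.

>>> move_arm:
  targets:
    - [0,0,0,-0.08,0]
    - [0,-0.15,0,0,0]
    - [0,-0.1,0,0,0]
    - [0,-0.08,0,0,0]
    - [0,0,0,0,0]

```text
t: 11.75
ee_pos: [572.6, 142.8, 46.2]
eef_rot: [1.978, 2.44, 0.001]
force: [0.1, -0.5, -0.4]
finger_gap: -0.2
grip_force: 0.0
```

>>> move_arm:
  targets:
    - [0,-0.06,0,0,0]
    - [0,-0.06,0,0,0]
    - [0,-0.06,0,0,0]

```text
t: 12.05
ee_pos: [574.1, 136.0, 46.0]
eef_rot: [-1.974, -2.443, -0.001]
force: [-1.0, 2.8, 1.3]
finger_gap: 0.4
grip_force: 1.8
```

>>> move_arm:
  targets:
    - [0,-0.06,0,0,0]
    - [0,-0.06,0,0,0]
    - [0,-0.06,0,0,0]
    - [0,0,0,0,0]

```text
t: 12.45
ee_pos: [576.2, 125.6, 45.9]
eef_rot: [1.977, 2.441, 0.0]
force: [0.4, 2.1, 1.9]
finger_gap: -0.2
grip_force: 1.0
```

```bash
python3 -c "
from h import *
go(box(0,10,20))
for c in ('side','top'):
  p=eyes.read_camera(c)
  if c=='side': save(p,'side4.png',(210,100,300,200),6)
  for t in ('tray_grip','tray_edge','tray'):
        print(t,[(inbox(d['location']),round(d['conf'],2)) for d in spotter.spot_point(t,p)[:3]])
"
```

```text
{'t': np.float64(12.45), 'ee_pos': array([576.245, 125.635,  45.922]), 'eef_rot': array([1.977, 2.441, 0.   ]), 'force': array([0.409, 2.108, 1.871]), 'finger_gap': np.float64(-0.226), 'grip_force': np.float64(1.038), 'qpos': array([-0.605,  0.492,  0.437,  1.707, -0.24 ,  0.996,  0.128])}
tool axes rows x,y,z: [[-0.208, 0.978, -0.0], [0.978, 0.208, 0.0], [0.0, -0.0, -1.0]]
delta tool mm [ 0.5 -0.7  1.9] /50: [ 0.01 -0.01  0.04] tooly yaw 12.0 TCP in box [ 0.7  9.5 21.9]
tray_grip [(array([-0.3, 70. , 73.5]), 0.74), (array([-272.9,  194. ,  -15.2]), 0.64), (array([ 2. , -7.9, 39.9]), 0.51)]
tray_edge [(array([-297.7,  235.7,    2.3]), 0.62)]
tray [(array([-278.8,  197.5,    6.1]), 0.89), (array([-0. , -7.4, 10.7]), 0.52)]
tray_grip [(array([ 4.2, -6.6, 39.8]), 0.56)]
tray_edge [(array([-292.5,  236.4,    3.7]), 0.39)]
tray [(array([ 1.7, -9.4,  6.9]), 0.78), (array([-276.3,  200.5,    5. ]), 0.47), (array([-1.319e+02, -5.555e+02,  5.000e-01]), 0.43)]
```

>>> move_arm:
  targets:
    - [0,0.1,0,0,0]
    - [0,0,0,-0.5,0]
    - [0,0,0,-0.6,0]
    - [20,-0.15,0,-0.5,-1]
    - [40,0,0,0,-1]

```text
t: 13.35
ee_pos: [578.9, 123.3, 129.9]
eef_rot: [1.704, 2.634, 0.007]
force: [0.6, -0.2, -0.2]
finger_gap: 28.6
grip_force: 0.0
```

>>> move_arm:
  targets:
    - [40,0,0,0,-1]
    - [40,0,0,0,-1]
    - [40,0,0,0,-1]
    - [40,0,0,0,-1]
    - [40,0,0,0,-1]

```text
t: 13.85
ee_pos: [576.2, 124.1, 125.6]
eef_rot: [-0.963, -2.99, 0.001]
force: [-0.1, -0.1, -0.2]
finger_gap: 40.2
grip_force: 0.0
```

>>> move_arm:
  targets:
    - [40,0,0,0,-1]
    - [40,0,0,0,-1]
    - [40,0,0,0,-1]
    - [40,0,0,0,-1]
    - [40,0,0,0,-1]

```text
t: 14.35
ee_pos: [576.2, 124.1, 125.6]
eef_rot: [-0.156, -3.137, 0.0]
force: [-0.1, -0.4, -0.1]
finger_gap: 40.2
grip_force: 0.0
```

>>> move_arm:
  targets:
    - [40,0,0,0,-1]
    - [40,0,0,0,-1]
    - [40,0,0,0,-1]
    - [40,0,0,0,0]

```text
t: 14.75
ee_pos: [576.3, 124.0, 125.6]
eef_rot: [0.332, -3.124, 0.0]
force: [0.7, 0.3, 0.0]
finger_gap: 39.8
grip_force: 0.0
```

```bash
python3 -c "
from h import *
go(box(0,-7.5,23))
p=eyes.read_camera('side'); save(p,'side5.png',(210,100,300,200),6)
W=cloud(p).reshape(-1,3); b=np.c_[(W[:,:2]-C)@BX,(W[:,:2]-C)@BY,W[:,2]-24]
q=b[(abs(b[:,0])<22)&(abs(b[:,1])<40)&(b[:,2]>40)&(b[:,2]<60)]; print(len(q),np.round(np.percentile(q,[5,50,95],axis=0),1))
for t in ('tray_grip','tray_edge','tray'):
        print(t,[(inbox(d['location']),round(d['conf'],2)) for d in spotter.spot_point(t,p)[:3]])
"
```

```text
{'t': np.float64(14.75), 'ee_pos': array([576.284, 123.966, 125.615]), 'eef_rot': array([ 0.332, -3.124,  0.   ]), 'force': array([0.671, 0.27 , 0.035]), 'finger_gap': np.float64(39.807), 'grip_force': np.float64(0.0), 'qpos': array([-0.409,  0.38 ,  0.184,  1.624, -0.075,  1.145,  1.575])}
tool axes rows x,y,z: [[-0.978, -0.21, 0.0], [-0.21, 0.978, 0.0], [-0.0, -0.0, -1.0]]
delta tool mm [  0.4 -15.3  78.6] /50: [ 0.01 -0.31  1.57] tooly yaw 102.1 TCP in box [  0.4   7.8 101.6]
38 [[-15.1 -18.2  43. ]
 [  1.8 -13.3  50.6]
 [ 18.1  -4.9  54.9]]
tray_grip [(array([-275.4,  195.5,   -8.7]), 0.78), (array([ 0.8, -6.9, 43.4]), 0.49)]
tray_edge [(array([-296.8,  238.4,   -1.4]), 0.81), (array([ 2. , 55.2, 15.2]), 0.6), (array([-0.2, -9.3, 42.5]), 0.33)]
tray [(array([-278.7,  196.3,    9.4]), 0.8), (array([ 1.3, -7.4, 11. ]), 0.54)]
```

View pics/side5.png

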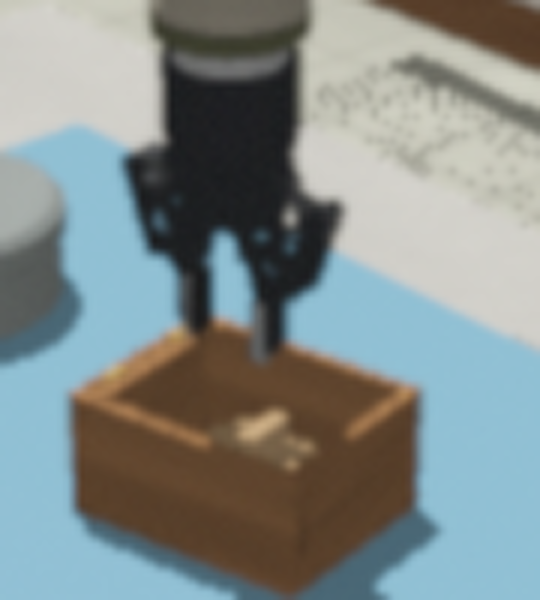

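The side crop shows the tray flat and clear of the strip, its handle near (265,425). The fingers are open above it. Now I'll move over it, descend and grip.

>>> move_arm:
  targets:
    - [40,0.01,-0.31,0,0]
    - [40,0,0,0.3,0]
    - [40,0,0,0.3,0]
    - [40,0,0,0.3,0]
    - [40,0,0,0,0]

```text
t: 15.45
ee_pos: [577.3, 108.1, 77.7]
eef_rot: [0.329, -3.119, 0.001]
force: [0.1, -0.1, -0.4]
finger_gap: 40.1
grip_force: 0.0
```

>>> move_arm:
  targets:
    - [40,0,0,0.2,0]
    - [40,0,0,0.2,0]
    - [40,0,0,0,0]

```text
t: 15.75
ee_pos: [578.2, 108.5, 59.1]
eef_rot: [0.33, -3.122, 0.001]
force: [-0.1, 0.2, 0.0]
finger_gap: 40.0
grip_force: 0.0
```

>>> move_arm:
  targets:
    - [40,0,0,0.2,0]
    - [40,0,0,0.06,0]
    - [40,0,0,0,0]

```text
t: 16.05
ee_pos: [578.8, 108.5, 47.1]
eef_rot: [0.33, -3.123, 0.0]
force: [-0.5, 0.4, 0.0]
finger_gap: 40.0
grip_force: 0.0
```

>>> move_arm:
  targets:
    - [20,0,0,0,0]
    - [12,0,0,0,0]
    - [0,0,0,0,0]
    - [0,0,0,0,0]
    - [0,0,0,0,0]

```text
t: 16.55
ee_pos: [579.5, 108.6, 48.3]
eef_rot: [-0.329, 3.124, 0.0]
force: [-1.2, -0.8, 5.1]
finger_gap: 10.9
grip_force: 60.1
```

>>> move_arm:
  targets:
    - [0,0,0,-0.05,0]
    - [0,0,0,-0.05,0]
    - [0,0,0,-0.05,0]

```text
t: 16.85
ee_pos: [578.7, 108.5, 55.0]
eef_rot: [0.33, -3.123, 0.0]
force: [0.7, -0.8, -2.5]
finger_gap: 10.7
grip_force: 59.4
```

>>> move_arm:
  targets:
    - [0,0,0,-0.3,0]
    - [0,0,0,-0.4,0]
    - [0,0,0,-0.5,0]
    - [0,0,0,-0.5,0]
    - [0,0,0,-0.5,0]

```text
t: 17.35
ee_pos: [579.2, 108.5, 167.4]
eef_rot: [-0.329, 3.124, 0.0]
force: [0.5, 0.7, -2.9]
finger_gap: 11.1
grip_force: 59.2
```

```bash
python3 -c "
from h import *
p=eyes.read_camera('side'); q=eyes.read_camera('top')
for t in ('tray_grip','tray'):
  for i in (p,q): print(t,[(inbox(d['location']),round(d['conf'],2)) for d in spotter.spot_point(t,i)[:3]])
go([536,-145,165])
"
```

```text
tray_grip [(array([-276.7,  198.6,  -14.4]), 0.69), (array([  0.7,  -6.5, 163.7]), 0.56)]
tray_grip [(array([-278.4,  197.9,  -11.8]), 0.72)]
tray [(array([  0.7, -10.1, 128. ]), 0.84), (array([-279.1,  195.7,    5.7]), 0.69), (array([-127.4, -554.7,    2.9]), 0.65)]
tray [(array([-276.9,  197.1,    5. ]), 0.86)]
{'t': np.float64(17.65), 'ee_pos': array([578.43 , 108.458, 164.193]), 'eef_rot': array([ 0.33 , -3.122,  0.   ]), 'force': array([-0.353, -0.511, -2.511]), 'finger_gap': np.float64(10.914), 'grip_force': np.float64(59.326), 'qpos': array([-0.393,  0.347,  0.195,  1.579, -0.07 ,  1.224,  1.597])}
tool axes rows x,y,z: [[-0.978, -0.209, 0.002], [-0.209, 0.978, -0.0], [-0.002, -0.001, -1.0]]
delta tool mm [  94.4 -239.    -0.6] /50: [ 1.89 -4.78 -0.01] tooly yaw 102.1 TCP in box [ -0.7  -7.8 140.2]
```

>>> move_arm:
  targets:
    - [0,0.19,-0.48,0,0]
    - [0,0.19,-0.48,0,0]
    - [0,0.19,-0.48,0,0]
    - [0,0.19,-0.48,0,0]
    - [0,0.19,-0.48,0,0]

```text
t: 18.15
ee_pos: [556.6, -19.7, 163.8]
eef_rot: [0.329, -3.122, -0.0]
force: [0.1, 0.6, -3.0]
finger_gap: 11.2
grip_force: 59.2
```

>>> move_arm:
  targets:
    - [0,0.19,-0.48,0,0]
    - [0,0.19,-0.48,0,0]
    - [0,0.19,-0.48,0,0]
    - [0,0.19,-0.48,0,0]
    - [0,0.19,-0.48,0,0]

```text
t: 18.65
ee_pos: [535.2, -146.8, 163.8]
eef_rot: [0.329, -3.122, -0.001]
force: [0.6, 0.9, -2.8]
finger_gap: 10.9
grip_force: 59.2
```

>>> move_arm:
  targets:
    - [0,0,0,0,1]
    - [0,0,0,0,1]
    - [0,0,0,0,1]
    - [0,0,0,0,1]
    - [0,0,0,0,1]

```text
t: 19.15
ee_pos: [535.5, -145.7, 163.8]
eef_rot: [-0.497, -3.099, 0.0]
force: [-0.3, -0.2, -2.4]
finger_gap: 11.1
grip_force: 59.2
```

>>> move_arm:
  targets:
    - [0,0,0,0.4,0]
    - [0,0,0,0.4,0]
    - [0,0,0,0.4,0]
    - [0,0,0,0.3,0]
    - [0,0,0,0,0]

```text
t: 19.65
ee_pos: [533.8, -145.3, 86.8]
eef_rot: [-0.489, -3.096, 0.0]
force: [-0.4, -0.7, -2.5]
finger_gap: 11.1
grip_force: 59.1
```

```bash
python3 -c "
from h import *
go([536,-145,45])
p=eyes.read_camera('side'); q=eyes.read_camera('top'); save(p,'side6.png',s=1.5)
for t in ('tray_grip','tray','mat'):
  for i in (p,q): print(t,[(np.round(d['location'],1),round(d['conf'],2)) for d in spotter.spot_point(t,i)[:3]])
"
```

```text
{'t': np.float64(19.65), 'ee_pos': array([ 533.773, -145.266,   86.82 ]), 'eef_rot': array([-0.489, -3.096,  0.   ]), 'force': array([-0.442, -0.738, -2.536]), 'finger_gap': np.float64(11.058), 'grip_force': np.float64(59.116), 'qpos': array([-0.108,  0.366,  0.389,  1.765, -0.156,  1.048,  1.594])}
tool axes rows x,y,z: [[-0.951, 0.308, 0.007], [0.308, 0.951, -0.001], [-0.007, 0.001, -1.0]]
delta tool mm [-2.3  1.  41.8] /50: [-0.05  0.02  0.84] tooly yaw 72.0 TCP in box [ -97.1 -246.7   62.8]
tray_grip [(array([ 533.4, -146.8,  104.1]), 0.72)]
tray_grip [(array([265.5, 254.3,   9.3]), 0.98), (array([ 537.4, -144.8,  106.3]), 0.65), (array([ 536.7, -147.1,   72.4]), 0.5)]
tray [(array([263.5, 253.8,  30.2]), 0.73), (array([ 533. , -144.5,   69.2]), 0.67)]
tray [(array([ 533. , -147.2,   73.7]), 0.9), (array([266.2, 252.4,  30.7]), 0.63)]
mat [(array([ 538.6, -141.2,   23. ]), 0.66), (array([ 533. , -146.3,   69.6]), 0.65)]
mat [(array([ 536.6, -146.3,   24.3]), 0.63)]
```

View pics/side6.png

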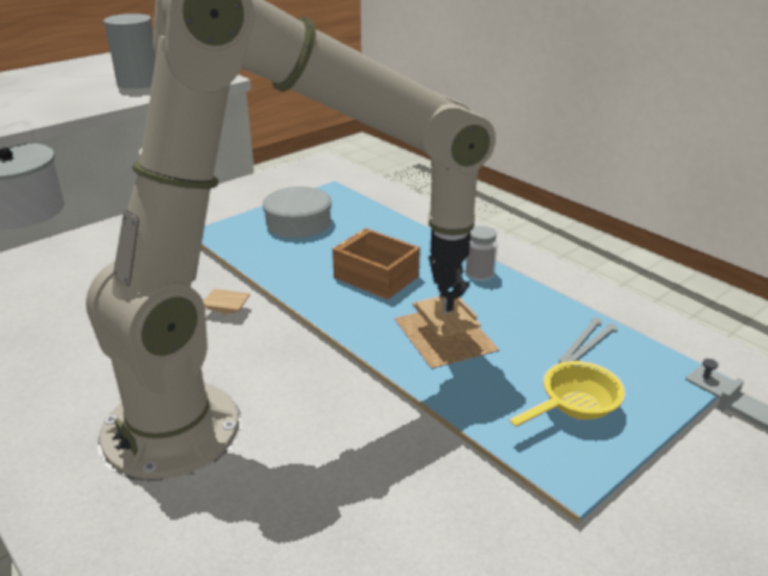

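The side view shows the tray held level just above the mat (445,315), with the other things where they were. I'll lower it.

>>> move_arm:
  targets:
    - [0,0,0,0.2,0]
    - [0,0,0,0.2,0]
    - [0,0,0,0.2,0]
    - [0,0,0,0.1,0]
    - [0,0,0,0,0]

```text
t: 20.55
ee_pos: [535.4, -145.8, 53.9]
eef_rot: [-0.49, -3.101, 0.0]
force: [0.5, 0.4, -2.9]
finger_gap: 10.9
grip_force: 59.2
```

>>> move_arm:
  targets:
    - [0,0,0,0.04,0]
    - [0,0,0,0.04,0]
    - [0,0,0,0,0]

```text
t: 20.85
ee_pos: [536.4, -145.9, 51.3]
eef_rot: [0.49, 3.103, -0.0]
force: [-0.3, -0.4, -2.6]
finger_gap: 11.1
grip_force: 59.2
```

>>> move_arm:
  targets:
    - [0,0,0,0.04,0]
    - [0,0,0,0.04,0]
    - [0,0,0,0,0]

```text
t: 21.15
ee_pos: [536.2, -145.9, 47.0]
eef_rot: [-0.49, -3.103, 0.0]
force: [-0.6, -0.5, -2.6]
finger_gap: 10.9
grip_force: 59.2
```

>>> move_arm:
  targets:
    - [0,0,0,0.02,0]
    - [0,0,0,0,0]

```text
t: 21.35
ee_pos: [536.3, -145.9, 46.2]
eef_rot: [-0.49, -3.103, 0.0]
force: [0.2, 0.3, -2.3]
finger_gap: 11.0
grip_force: 59.2
```

>>> move_arm:
  targets:
    - [0,0,0,0.02,0]
    - [0,0,0,0.02,0]
    - [0,0,0,0,0]

```text
t: 21.65
ee_pos: [536.4, -146.0, 44.3]
eef_rot: [0.49, 3.103, -0.0]
force: [-0.5, -0.6, -1.8]
finger_gap: 11.6
grip_force: 59.4
```

>>> move_arm:
  targets:
    - [0,0,0,0.02,0]
    - [0,0,0,0,0]

```text
t: 21.85
ee_pos: [536.4, -146.0, 44.3]
eef_rot: [0.49, 3.103, 0.001]
force: [-5.4, 1.1, 8.8]
finger_gap: 10.8
grip_force: 60.9
```

Contact with the mat: I'll open gently and rise.

>>> move_arm:
  targets:
    - [14,0,0,0,0]
    - [20,0,0,0,0]
    - [35,0,0,0,0]
    - [40,0,0,0,0]
    - [40,0,0,0,0]

```text
t: 22.35
ee_pos: [536.4, -146.0, 43.2]
eef_rot: [-0.49, -3.103, 0.0]
force: [0.1, 0.5, -0.7]
finger_gap: 39.7
grip_force: 0.0
```

>>> move_arm:
  targets:
    - [40,0,0,-0.15,0]
    - [40,0,0,-0.2,0]
    - [40,0,0,-0.4,0]
    - [40,0,0,-0.6,0]
    - [40,0,0,-0.8,0]

```text
t: 22.85
ee_pos: [535.4, -145.8, 151.5]
eef_rot: [-0.49, -3.101, 0.0]
force: [0.3, 0.5, 0.1]
finger_gap: 40.3
grip_force: 0.0
```

>>> move_arm:
  targets:
    - [40,0,0,-0.6,0]
    - [40,0,0,-0.4,0]
    - [40,0,0,0,0]

```text
t: 23.15
ee_pos: [538.2, -146.7, 205.4]
eef_rot: [0.49, 3.096, 0.0]
force: [0.0, 0.2, 0.5]
finger_gap: 39.8
grip_force: 0.0
```

```bash
python3 -c "
from h import *
st()
p=eyes.read_camera('side'); q=eyes.read_camera('top'); save(p,'side7.png',(220,130,420,280),4)
for t in ('tray_grip','tray','mat','dabba','jar','sieve','tongs'):
  for i in (p,q): print(t,[(np.round(d['location'],1),round(d['conf'],2)) for d in spotter.spot_point(t,i)[:2]])
"
```

```text
{'t': np.float64(23.15), 'ee_pos': array([ 538.222, -146.655,  205.365]), 'eef_rot': array([0.49 , 3.096, 0.   ]), 'force': array([0.028, 0.242, 0.527]), 'finger_gap': np.float64(39.825), 'grip_force': np.float64(0.0), 'qpos': array([-0.131,  0.255,  0.412,  1.622, -0.107,  1.28 ,  1.556])}
tool axes rows x,y,z: [[-0.951, 0.309, -0.007], [0.309, 0.951, 0.001], [0.007, -0.001, -1.0]]
tray_grip [(array([ 535.3, -146.7,   63.6]), 0.86), (array([270.1, 253.2,  11.3]), 0.83)]
tray_grip [(array([267.4, 252.3,   9.4]), 0.62)]
tray [(array([ 538. , -147.2,   29.7]), 0.86), (array([266.1, 255.3,  33.8]), 0.75)]
tray [(array([263. , 252.7,  32.2]), 0.88), (array([ 534.2, -145.8,   29.4]), 0.76)]
mat [(array([ 536. , -143.1,   24.7]), 0.73), (array([580.4, 115.6,  23. ]), 0.37)]
mat []
dabba [(array([604.2, 451.8,  25. ]), 0.8)]
dabba [(array([603.5, 453.4,  25.4]), 0.93)]
jar [(array([769.5, -26.8,  25.2]), 0.82)]
jar [(array([767.9, -27. ,  23.4]), 0.81)]
sieve []
sieve [(array([ 566.1, -456.6,   23.9]), 0.72)]
tongs [(array([ 718. , -352.7,   23.6]), 0.65)]
tongs [(array([ 718.5, -352.8,   23.8]), 0.77)]
```

View pics/side7.png

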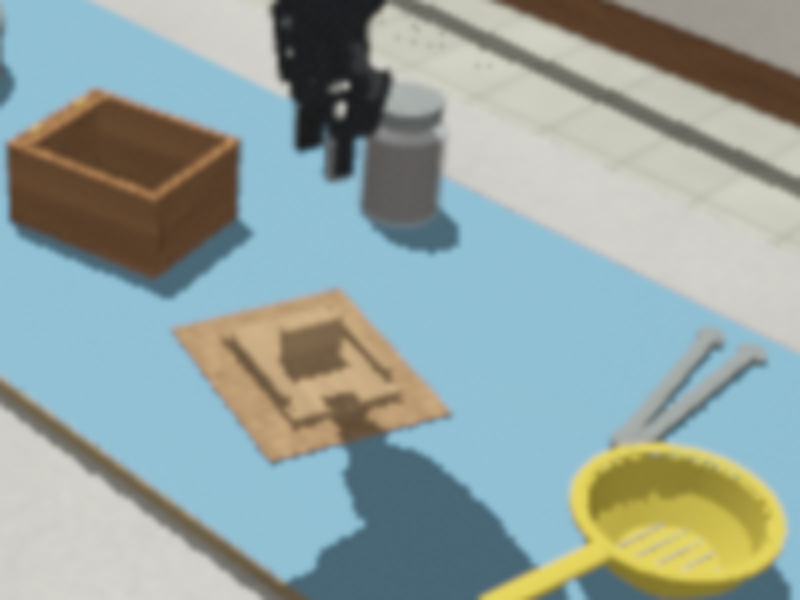

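The crop shows the tray lying flat in the middle of the mat (315,370), the box empty, the gripper clear above and the bystanders unmoved.

```bash
python3 -c "
from h import *
print(workorder.finish_job())"
```

```text
the job is handed in; nothing more can be done
None
```

The tray is out of the box, right way up and let go in the middle of the cork mat, and the job is handed in at about 23 s with no verdict shown. On the first press, though, the gripper's finger linkage seems to have hit the box strip, and the wrist force reached 99 N before I backed off; that breaks "without forcing anything" and may count against the 40 N gripper-body limit.

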